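Dry-stack the glue-up in the stepped cradle and check it with the level

TASK

Dry-stack the three wood offcuts in the stepped cradle from shortest to longest: the thick block down in the well, the flat board on it above the lower steps, the thin strip on top between the end stops, each lying flat, along the cradle and centred across it. Then stand the spirit level upright on its narrow edge along the middle of the strip, as if to check the stack, and let go. Do not disturb the tape measure or the roll of black tape.

Things in the scene. Friction and masses are not known exactly. Their poses are not given: they have to be found in the camera images.
- cradle: Fixed wooden cradle, 96 (x) x 256 (y) mm, stepped block at each end. Origin: centre of underside, y along, z up. Heights: well floor 12, lower steps 49, upper steps 69, end stops 81 mm. Free lengths: well 118, over lower steps 168, over upper steps 208 mm. Well 70 mm wide between 14 mm high cheeks near its ends; its sides are open for fingers within 32 mm of the middle.
- thick_block: Loose wood offcut, the shortest and thickest: 60 (x) x 110 (y) x 38 (z) mm, about 0.12 kg, lying flat. Origin: centre of the underside; y along its length. Goes in the well; its underside is then 12 mm above the bench, its top 50 mm (1 mm above the lower steps).
- flat_board: Loose wood offcut of middle length: 45 (x) x 160 (y) x 20 (z) mm, about 0.07 kg, lying flat. Origin: centre of the underside; y along its length. Goes on the thick block; underside then at 50 mm, top at 70 mm.
- thin_strip: Loose wood offcut, the longest and narrowest: 30 (x) x 200 (y) x 18 (z) mm, about 0.05 kg, lying flat. Origin: centre of the underside; y along its length. Goes on the flat board; underside then at 70 mm, top at 88 mm.
- level: Loose blue spirit level with three vials, 22 (x) x 232 (y) x 48 (z) mm, about 0.22 kg, standing on its narrow edge. Origin: centre of the underside; y along its length, z up. Stands last on the thin strip, either way round; underside then at 88 mm (7 mm above the end stops).
- tape_measure: Yellow tape measure, 74 x 71 x 36 mm, loose bystander. Origin: centre of the underside. Leave it where it is.
- tape_roll: Small roll of black tape lying flat, 55 mm across, 19 mm high, loose bystander. Origin: centre of the underside. Leave it where it is.
There are look-alikes about, which are no part of the job. Of the things shaped like the thick_block, the wood one is meant.

How it is judged:
By the outcome, as a careful person would: the job done as asked, in the order asked, and still so for the second after the job is handed in, with the robot touching nothing.
It also fails if it takes over 141 s, if anything falls off the work surface, if the arm or the gripper's body presses on something with over 40 N, if the wrist force passes 120 N, or if a joint passes its speed limit or range.

ROBOT

A 6-joint arm with a two-finger parallel gripper is mounted at the origin on a cart in front of the work surface, level with it; the furniture and walls round the work are solid. World frame = base frame: x ahead of the robot, y to its left, z up, the work surface at z = 0. Lengths are in m, angles in rad, forces in N, time in s.
With the tool pointing down it reaches from about 0.35 to 0.775 m from the base axis. Payload 7.3 kg.
Tool frame: the origin (TCP) lies on the centre line of the jaws, within the pads' length; the fingertips stand 17 mm ahead of it and the grasp point (between the pads) lies 2 mm behind it (robot.tip_extent is the distance from the TCP to the fingertips, in m); z points along the fingers, y is the line along which they close (so a half turn about z gives the same grasp; the last joint's range is limited). The gripper opens to 92 mm and grips with 3 to 60 N. Pads are 19 mm wide; open, the fingers measure 130 mm over their backs; the gripper's body (75 mm by 190 mm) begins 47 mm behind the grasp point.
Start: joints at [1.143, 0.342, 1.524, -0, 1.275, -0.146], TCP at [0.146, 0.504, 0.244] pointing down, gripper open.
Joint ranges: [-2.53, 2.53], [-0.77, 2.02], [0.04, 2.7], [-1, 4.14], [0.28, 2.66], [-3.11, 3.11]. Speed limits (rad/s): [2.57, 2.57, 3.14, 3.14, 3.14, 3.14].

INTERFACE

Orientations are given as [roll, pitch, yaw] about the fixed x, y, z axes, in that order (R = Rz(yaw) Ry(pitch) Rx(roll)).
In Python, from cell import robot gives the robot as it stands.
- The arm moves only by the tool step_arm, never from a script. Its argument "motion" is a list of rows, each a list of 2 entries, a list of its own where there are three numbers: the shift along the tool's x, y, z in units of 60 mm (1.0 is 60 mm), then the turn about the tool's z in rad. In form: [[[x, y, z], spin], ...]. A call has 1 to 10 rows; each row is the pose to reach, as a shift and turn from the pose commanded when the call began, along the tool's axes at that moment; what a row does not reach only later rows make up. A row lasts 1/8 s, in which the tool goes at most 62.5 mm and 10.7 degrees, less where a joint would pass 70% of its speed; a pose out of reach is approached as far as the arm can. A call with a gripper value outside its range is refused whole. "hand" is the closure in counts, from 0 (fully open) to 255 (shut), set as the call begins (left out, the last holds). The fingers move at their own pace and stop on an object; "squeeze" is the grip in N (left out, the last holds). Time passes only in rows, so rows that repeat a pose let the fingers close. It gives the time, the measured TCP pose, the force, the opening and the grip force at its end, in the units of the state.
- robot.observe(): the state, without advancing time (a new reading comes with each control period).
- robot.read_camera(name): name is "side" or "top"; returns a dict with "pixels" (420x560x3 uint8, red, green, blue), "intrinsics" (3x3 intrinsics, pixels), "k1" (the pictures are not rectified: a ray, as slopes to the right and down, at radius r is drawn at 1 + k1 r^2 times it, then the intrinsics apply), "xyz" and "rotation" of the camera in the world. Camera axes: x right, y up, looking along -z (the intrinsics and any distortion apply to the point x, -y, -z); pixel columns grow to the right and rows downward; lengths in m; the calibration is good to about 2 mm. A picture is of the moment at which its call begins. There is no depth.
- robot.hand_in(): hands the job in; it is judged then, once.
The state is a dict: "time": time; "qpos": joint angles; "qvel": joint speeds; "joint_efforts": joint torques, N m; "tool_pos": TCP position; "tool_rot": TCP orientation; "contact_force": force on the tool from outside, world axes, zero at the start; "torque": the same for the moment, N m; "opening": finger opening in m; "grip_force": force on a finger pad.
Only numpy, scipy, OpenCV 4.12 (cv2) and the standard library are available. Lean on these libraries where they do the work, as an engineer would, in place of code of your own. Each camera call takes 0.05 s, during which the arm holds its last target. There are 200 camera calls.

## Working session

There is one attempt and no reset: what is moved stays moved. The work goes in short steps, Python scripts to look and compute and a tool call to move; the robot and the scene stay as the last step left them, time stands still between calls to the robot, and variables do not carry over. Pictures are saved under pics/ and viewed, at most 14 in all, crops included, and the job is handed in when it is done.

Besides the shell and the picture viewer there is one more tool, called after "Call:" as a command line: name --argument value ..., lists and objects as JSON in quotes. step_arm: Moves the arm, as the interface text tells. Its arguments: {"type":"object","properties":{"motion":{"type":"array"},"hand":{"type":"number"},"squeeze":{"type":"number"}},"required":["motion"]}

```bash
mkdir -p pics; ls
python3 - <<'E'
from cell import robot
import cv2
for n in("top","side"):
    c=robot.read_camera(n); cv2.imwrite(f"pics/{n}0.png",c["pixels"][:,:,::-1]); print(n,c["intrinsics"],c["k1"],c["xyz"],c["rotation"])
print(robot.observe(), robot.tip_extent)
E
```

```text
pics
top [[403.73510169   0.         283.78941541]
 [  0.         403.73510169 208.5330345 ]
 [  0.           0.           1.        ]] -0.068686185918913 [0.31012821 0.06473982 1.39034929] [ 0.13216459 -0.00510128 -1.59275612]
side [[413.07779283   0.         276.76276619]
 [  0.         413.07779283 214.68374955]
 [  0.           0.           1.        ]] -0.006102629797496036 [ 0.16270053 -0.95355236  0.57684304] [ 1.11868339  0.01207837 -0.29948207]
{'time': 0.1, 'qpos': array([ 1.14301005e+00,  3.42664993e-01,  1.52490281e+00,  7.71038668e-06,
        1.27538099e+00, -1.45983286e-01]), 'qvel': array([ 0.0005811 , -0.00098475, -0.00142068, -0.00099627, -0.00041964,
       -0.00182621]), 'joint_efforts': array([-2.19267258e-05, -4.32003808e+01, -2.44695354e+01,  7.18491711e-02,
        5.25767764e-02, -4.33873311e-05]), 'tool_pos': array([0.14582771, 0.50400155, 0.24311476]), 'tool_rot': array([-3.14025201e+00, -2.04565859e-04,  2.85978728e+00]), 'contact_force': array([-0.81594852,  0.26700866,  0.64985846]), 'torque': array([ 0.04773981,  0.00756127, -0.00697084]), 'grip_force': 0.0, 'opening': 0.09150524529806249} 0.017
```

View pics/top0.png

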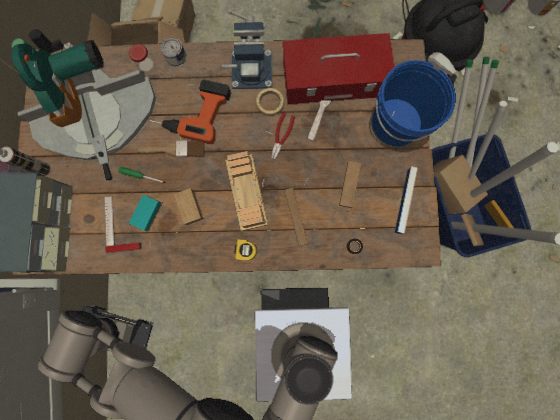

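View pics/side0.png

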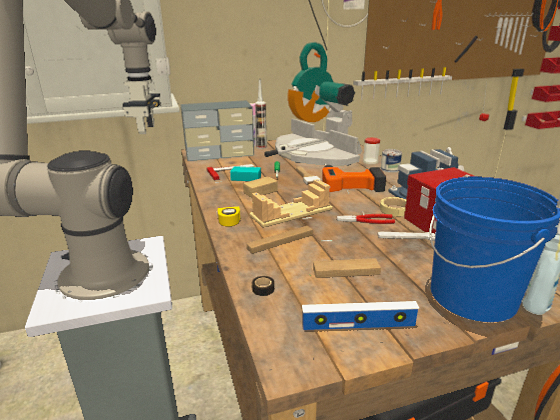

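Candidates: the wood block is at top (188,206). Look-alikes are the teal block (145,212), the small wood/white piece (190,148) and the wood inside the bin (460,185). Flat board (350,184), thin strip (296,216), level (406,200), cradle (246,190), tape measure (246,250), tape roll (354,246). I choose the wood block at (188,206) and will check it close up.

```bash
cat > h.py <<'E'
import numpy as np, cv2
from scipy.spatial.transform import Rotation as Ro
from scipy.optimize import least_squares
from cell import robot
D=np.diag([1,-1,-1.])
def cam(n):
    return robot.read_camera(n)
def proj(c,P):
    P=np.atleast_2d(P); R=Ro.from_euler('xyz',c["rotation"]).as_matrix()
    q=(P-c["xyz"])@R@D
    s=q[:,:2]/q[:,2:]; s=s*(1+c["k1"]*(s**2).sum(1,keepdims=True))
    K=c["intrinsics"]; return s*[K[0,0],K[1,1]]+K[:2,2]
def ray(c,uv,z):
    """pixels -> world points on the plane at height z"""
    uv=np.atleast_2d(np.float64(uv)); R=Ro.from_euler('xyz',c["rotation"]).as_matrix()
    s=cv2.undistortPoints(uv[:,None],c["intrinsics"],np.array([c["k1"],0,0,0.]))[:,0]
    d=np.c_[s,np.ones(len(s))]@D@R.T
    return c["xyz"]+d*((z-c["xyz"][2])/d[:,2:])
def box(x,y,yaw,w,l,z):
    P=np.array([[-w,-l],[w,-l],[w,l],[-w,l]])/2
    a,b=np.cos(yaw),np.sin(yaw)
    return np.c_[P@np.array([[a,b],[-b,a]])+[x,y],np.full(4,z)]
def crop(c,u0,v0,u1,v1,k,name):
    cv2.imwrite("pics/"+name,cv2.resize(c["pixels"][v0:v1,u0:u1,::-1],None,fx=k,fy=k,interpolation=cv2.INTER_CUBIC))
E
python3 - <<'E'
from h import *
c=cam("top"); crop(c,125,145,275,255,5,"a.png"); crop(c,275,155,425,260,5,"b.png")
E
```

```text
(no output)
```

View pics/a.png

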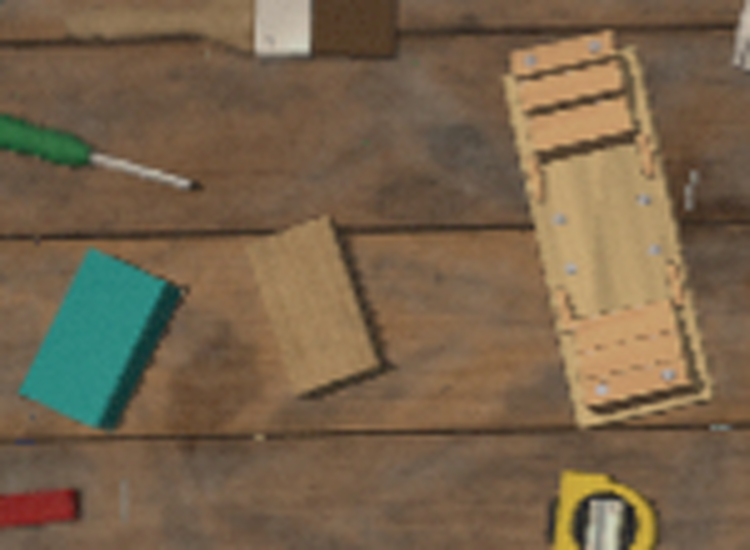

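View pics/b.png

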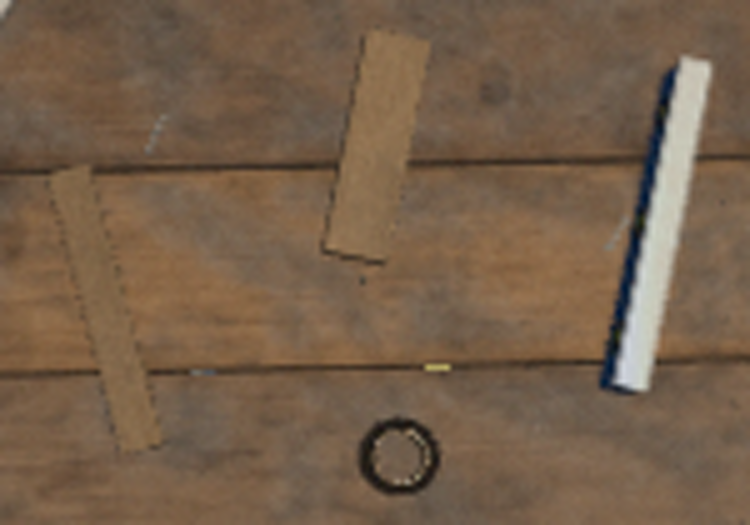

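The crop confirms it: wood grain at crop (315,305), and the teal one is a decoy. Next I fit poses from the top-face corners.

```bash
cat >> h.py <<'E'
def fit(c,uv,w,l,z):
    uv=np.float64(uv); g=ray(c,uv,z); m=g.mean(0)
    best=None
    for k in range(4):
        v=np.roll(uv,k,0); G=np.roll(g,k,0); d=G[3]-G[0]
        y0=np.arctan2(-d[0],d[1])
        for rev in (0,1):
            vv=v[::-1] if rev else v
            G2=ray(c,vv,z); d=G2[3]-G2[0]; y0=np.arctan2(-d[0],d[1])
            r=least_squares(lambda p:(proj(c,box(*p,w,l,z))-vv).ravel(),[m[0],m[1],y0])
            if (best is None or r.cost<best.cost-1e-6) or (r.cost<best.cost+1e-6 and abs(r.x[2])<abs(best.x[2])): best=r
    return best.x,np.sqrt(best.cost*2/8)
E
python3 - <<'E'
from h import *
c=cam("top")
A=np.array([125,145]);B=np.array([275,155])
f=lambda p,o:(np.array(p)-2)/5+o
np.set_printoptions(precision=4,suppress=True)
for n,p,o,w,l,z in [("block",[(248,245),(327,215),(383,367),(303,397)],A,.06,.11,.038),
("board",[(367,30),(430,41),(384,264),(323,250)],B,.045,.16,.02),
("strip",[(50,173),(90,166),(160,444),(122,451)],B,.03,.2,.018),
("level",[(681,57),(712,64),(647,391),(613,385)],B,.022,.232,.048),
("cradle",[(582,426),(711,398),(632,46),(503,76)],A,.096,.256,.012)]:
    x,e=fit(c,f(p,o),w,l,z); print(n,x,np.degrees(x[2]),"rms px",e,"r",np.hypot(*x[:2]))
print(ray(c,f([(605,520)],A),.036),ray(c,f([(400,456)],B),.019))
E
```

```text
block [ 0.5063  0.3798 -1.2186] -69.82060413190723 rms px 0.33873223218109794 r 0.6328993462115875
board [ 0.5741 -0.1769  1.3304] 76.2251760333202 rms px 0.20765617609526385 r 0.6007162240460647
strip [ 0.4656  0.0138 -1.3491] -77.29679681492536 rms px 0.4524449326044013 r 0.46579639651764776
level [ 0.5119 -0.3659  1.3087] 74.98447835137564 rms px 0.1495481947521386 r 0.6292542958123475
cradle [ 0.5557  0.1837 -1.3627] -78.07755502724063 rms px 0.5430820968729644 r 0.5852658757843396
[[0.3576 0.1845 0.036 ]] [[ 0.3594 -0.184   0.019 ]]
```

```bash
cat > g.py <<'E'
import sys
from h import *
# usage: g.py x y z yawdeg [x y z yawdeg ...]: rows of shifts from the measured pose
np.set_printoptions(precision=3,suppress=True)
s=robot.observe(); R=Ro.from_euler('xyz',s["tool_rot"]).as_matrix(); Rn=Ro.from_euler('xyz',[np.pi,0,s["tool_rot"][2]]).as_matrix()
a=np.float64(sys.argv[1:]).reshape(-1,4)
print("t",s["time"],"pos",s["tool_pos"],"yaw",np.degrees(s["tool_rot"][2]),"F",s["contact_force"],"open",s["opening"])
for r in a:
    sp=(s["tool_rot"][2]-np.radians(r[3])+np.pi/2)%np.pi-np.pi/2
    print(r,"->",Rn.T@(r[:3]-s["tool_pos"])/.06,"spin",round(sp,3))
E
python3 g.py .5063 .3798 .15 20.2
python3 - <<'E'
from h import *
c=cam("side")
im=c["pixels"][:,:,::-1].copy();k=4;u0,v0=180,165
im=cv2.resize(im[v0:300,u0:380],None,fx=k,fy=k,interpolation=cv2.INTER_CUBIC)
def dr(P):
    q=((proj(c,P)-[u0,v0]+.5)*k-.5).round().astype(int); cv2.polylines(im,[q],True,(0,0,255),1)
dr(box(.5063,.3798,-1.2186,.06,.11,.038))
dr(box(.5741,-.1769,1.3304,.045,.16,.02))
dr(box(.4656,.0138,-1.3491,.03,.2,.018))
dr(box(.5557,.1837,-1.3627,.096,.256,.012));dr(box(.5557,.1837,-1.3627,.07,.256,.081));dr(box(.5557,.1837,-1.3627,.07,.118,.049))
cv2.imwrite("pics/s1.png",im)
E
```

```text
t 0.2 pos [0.146 0.504 0.243] yaw 163.8517117935347 F [-0.581 -0.121 -0.133] open 0.0915278683091354
[ 0.506  0.38   0.15  20.2  ] -> [-6.346 -0.319  1.555] spin -0.634
```

View pics/s1.png

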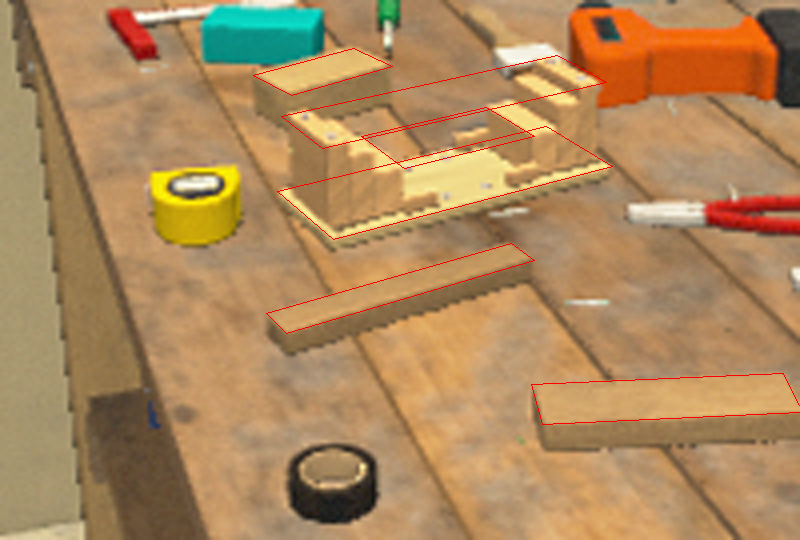

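The overlaid outlines match in the side view to about 1 mm (block at crop (322,70), cradle (445,180), strip (400,290)). Moving now.

Call:
step_arm --motion '[[[-0.8,-0.04,0.1],-0.08],[[-1.6,-0.08,0.2],-0.16],[[-2.4,-0.12,0.3],-0.24],[[-3.2,-0.16,0.5],-0.32],[[-4.0,-0.2,0.8],-0.4],[[-4.8,-0.24,1.1],-0.48],[[-5.6,-0.28,1.4],-0.56],[[-6.35,-0.32,1.55],-0.634],[[-6.35,-0.32,1.55],-0.634],[[-6.35,-0.32,1.55],-0.634]]' --hand 0 --squeeze 25

```text
time: 1.5
tool_pos: [0.506, 0.38, 0.1505]
tool_rot: [3.141, -0.001, -2.79]
contact_force: [-0.0, 0.1, 0.2]
opening: 0.0919
grip_force: 0.0
```

```bash
python3 g.py .5063 .3798 .024 20.2
```

```text
t 1.5 pos [0.506 0.38  0.151] yaw -159.87249735314157 F [-0.027  0.104  0.196] open 0.09193917205774964
[ 0.506  0.38   0.024 20.2  ] -> [-0.003 -0.005  2.109] spin -0.001
```

Call:
step_arm --motion '[[[0,0,0.6],0],[[0,0,1.2],0],[[0,0,1.7],0],[[0,0,2.0],0],[[0,0,2.1],0],[[0,0,2.1],0],[[0,0,2.1],0]]'

```text
time: 2.38
tool_pos: [0.5073, 0.3804, 0.026]
tool_rot: [3.141, 0.002, -2.789]
contact_force: [0.1, 0.2, -0.9]
opening: 0.0916
grip_force: 0.0
```

Call:
step_arm --motion '[[[0,0,0],0],[[0,0,0],0],[[0,0,0],0],[[0,0,0],0],[[0,0,0],0],[[0,0,0],0],[[0,0,0],0],[[0,0,0],0]]' --hand 255

```text
time: 3.38
tool_pos: [0.5066, 0.3801, 0.0249]
tool_rot: [3.141, 0.0, -2.789]
contact_force: [-1.4, 1.0, 2.1]
opening: 0.0597
grip_force: 24.9
```

```bash
python3 g.py .5063 .3798 .18 20.2 .5557 .1837 .18 11.9
```

```text
t 3.375 pos [0.507 0.38  0.025] yaw -159.81880300422483 F [-1.421  0.955  2.119] open 0.05972287724879265
[ 0.506  0.38   0.18  20.2  ] -> [ 0.006 -0.003 -2.585] spin -0.0
[ 0.556  0.184  0.18  11.9  ] -> [ 0.361 -3.355 -2.585] spin 0.145
```

Call:
step_arm --motion '[[[0,0,-0.3],0],[[0,0,-0.8],0],[[0,0,-1.4],0],[[0.02,-0.3,-2.0],0.02],[[0.07,-0.8,-2.4],0.04],[[0.15,-1.4,-2.6],0.07],[[0.22,-2.0,-2.6],0.1],[[0.29,-2.6,-2.6],0.12],[[0.34,-3.1,-2.6],0.145],[[0.36,-3.36,-2.6],0.145]]'

```text
time: 4.62
tool_pos: [0.5562, 0.1817, 0.1816]
tool_rot: [-3.141, 0.001, -2.936]
contact_force: [-1.0, 0.4, -1.0]
opening: 0.0598
grip_force: 24.9
```

Call:
step_arm --motion '[[[0,0,0],0],[[0,0,0.3],0],[[0,0,0.6],0],[[0,0,0.9],0],[[0,0,0.9],0],[[0,0,0.9],0]]'

```text
time: 5.38
tool_pos: [0.5561, 0.1841, 0.1275]
tool_rot: [3.141, 0.001, -2.933]
contact_force: [-0.3, 0.5, -0.3]
opening: 0.0598
grip_force: 24.9
```

```bash
python3 g.py .5557 .1837 .04 11.9
python3 - <<'E'
from h import *
c=cam("side")
u0,v0,k=210,110,6
im=cv2.resize(c["pixels"][v0:210,u0:343,::-1],None,fx=k,fy=k,interpolation=cv2.INTER_CUBIC)
p=robot.observe()["tool_pos"]
def dr(P):
    q=((proj(c,P)-[u0,v0]+.5)*k-.5).round().astype(int); cv2.polylines(im,[q],True,(0,0,255),1)
for z in (0,.038):dr(box(p[0],p[1],-1.3627,.06,.11,p[2]-.025+z))
cv2.imwrite("pics/s2.png",im)
E
```

```text
t 5.375 pos [0.556 0.184 0.127] yaw -168.07076763112468 F [-0.338  0.484 -0.263] open 0.059821685568070264
[ 0.556  0.184  0.04  11.9  ] -> [ 0.008 -0.005  1.458] spin 0.001
```

View pics/s2.png

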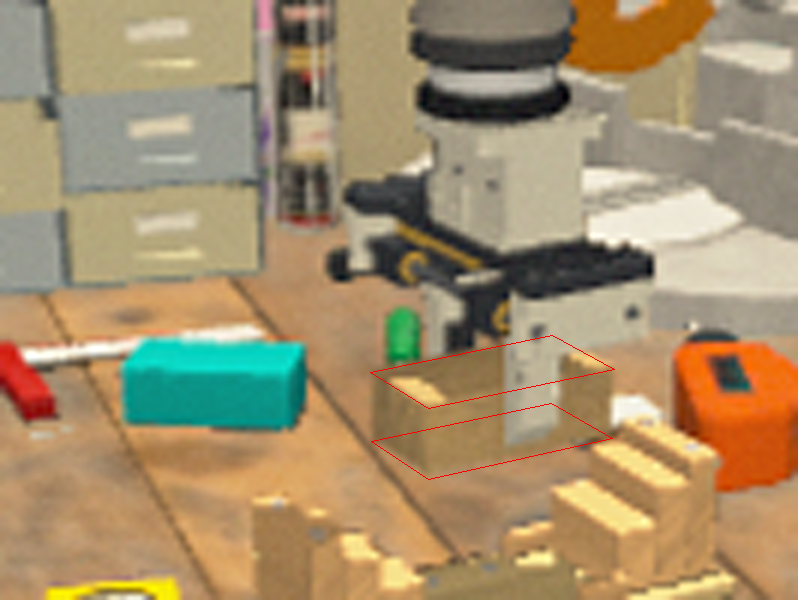

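The held block in the side view (crop 374–612, 372–476) agrees with the prediction within about 1 mm. Lowering it.

Call:
step_arm --motion '[[[0,0,0.3],0],[[0,0,0.6],0],[[0,0,0.85],0],[[0,0,1.05],0],[[0,0,1.2],0],[[0,0,1.3],0],[[0,0,1.37],0],[[0,0,1.43],0],[[0,0,1.43],0]]'

```text
time: 6.55
tool_pos: [0.5559, 0.1833, 0.0408]
tool_rot: [3.142, -0.0, -2.934]
contact_force: [0.3, -0.3, -1.7]
opening: 0.0602
grip_force: 24.9
```

Call:
step_arm --motion '[[[0,0,0.03],0],[[0,0,0.05],0],[[0,0,0.07],0],[[0,0,0.07],0],[[0,0,0.07],0]]'

```text
time: 7.18
tool_pos: [0.5559, 0.1833, 0.0368]
tool_rot: [3.142, 0.0, -2.934]
contact_force: [-0.6, -1.0, 0.5]
opening: 0.06
grip_force: 24.9
```

Call:
step_arm --motion '[[[0,0,0],0],[[0,0,0],0],[[0,0,0],0],[[0,0,0],0],[[0,0,-0.3],0],[[0,0,-0.8],0],[[0,0,-1.4],0],[[0,0,-2.0],0],[[0,0,-2.4],0],[[0,0,-2.4],0]]' --hand 0

```text
time: 8.43
tool_pos: [0.557, 0.1835, 0.1839]
tool_rot: [-3.142, 0.006, -2.934]
contact_force: [0.0, -0.5, 0.1]
opening: 0.0918
grip_force: 0.0
```

```bash
python3 g.py .5741 -.1769 .18 166.2 .5741 -.1769 .12 166.2
```

```text
t 8.425 pos [0.557 0.184 0.184] yaw -168.12308931452495 F [ 0.045 -0.464  0.086] open 0.09180010601682746
[  0.574  -0.177   0.18  166.2  ] -> [ 0.958 -5.937  0.065] spin 0.448
[  0.574  -0.177   0.12  166.2  ] -> [ 0.958 -5.937  1.065] spin 0.448
```

Call:
step_arm --motion '[[[0.1,-0.6,0],0.05],[[0.2,-1.4,0],0.1],[[0.35,-2.2,0],0.18],[[0.5,-3.0,0],0.25],[[0.6,-3.8,0],0.32],[[0.75,-4.6,0.2],0.38],[[0.88,-5.4,0.6],0.448],[[0.96,-5.94,1.0],0.448],[[0.96,-5.94,1.06],0.448],[[0.96,-5.94,1.06],0.448]]'

```text
time: 9.68
tool_pos: [0.5724, -0.1766, 0.1166]
tool_rot: [3.141, -0.002, 2.901]
contact_force: [-0.5, 0.6, -0.7]
opening: 0.0919
grip_force: 0.0
```

```bash
python3 g.py .5741 -.1769 .022 166.2
python3 - <<'E'
from h import *
c=cam("top"); crop(c,170,140,310,240,5,"t2.png")
E
```

```text
t 9.675 pos [ 0.572 -0.177  0.117] yaw 166.19996843125696 F [-0.537  0.604 -0.723] open 0.09188609008788647
[  0.574  -0.177   0.022 166.2  ] -> [-0.028  0.002  1.577] spin -0.0
```

View pics/t2.png

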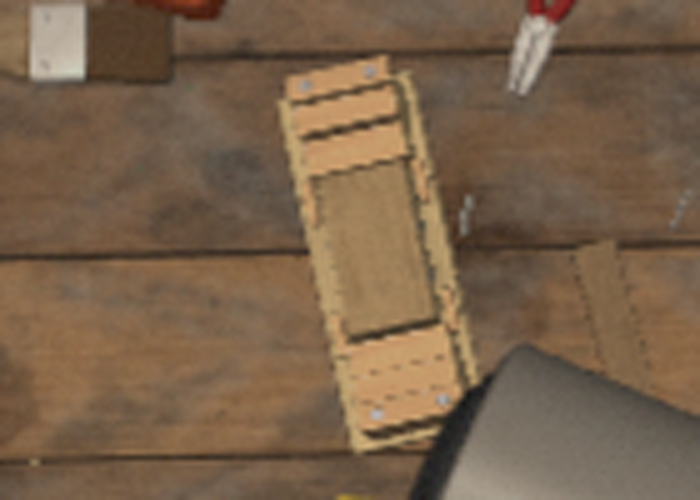

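The block is in the well at crop (375,250). There is a dark gap at the near end (395,330), so I'll quantify how well it is centred.

Run:
```python
from h import *
np.set_printoptions(precision=4,suppress=True)
c=cam("top")
u0,v0,k=170,140,5
f=lambda p:(np.array(p)-2)/5+[170,140]
x,e=fit(c,f([(312,180),(408,158),(440,322),(348,340)]),.06,.11,.05);print(x,np.degrees(x[2]),e)
k=9;u0,v0=222,148;im=cv2.resize(c["pixels"][v0:233,u0:272,::-1],None,fx=k,fy=k,interpolation=cv2.INTER_CUBIC)[:600*2]
k2=7
im=cv2.resize(c["pixels"][v0:233,u0:282,::-1],None,fx=k2,fy=k2,interpolation=cv2.INTER_CUBIC)
im2=im.copy()
def dr(P,col=(0,0,255)):
    q=((proj(c,P)-[u0,v0]+.5)*k2-.5).round().astype(int); cv2.polylines(im2,[q],True,col,1)
C=(.5557,.1837,-1.3627)
dr(box(*C,.096,.256,.012));dr(box(*C,.07,.118,.049));dr(box(*C,.07,.168,.069));dr(box(*C,.07,.208,.081));dr(box(.5559,.1833,-1.3627,.06,.11,.05),(255,0,0))
cv2.imwrite("pics/t3.png",im2)
```

```text
[ 0.5556  0.1834 -1.3769] -78.88925639135675 0.6605068015613741
```

View pics/t3.png

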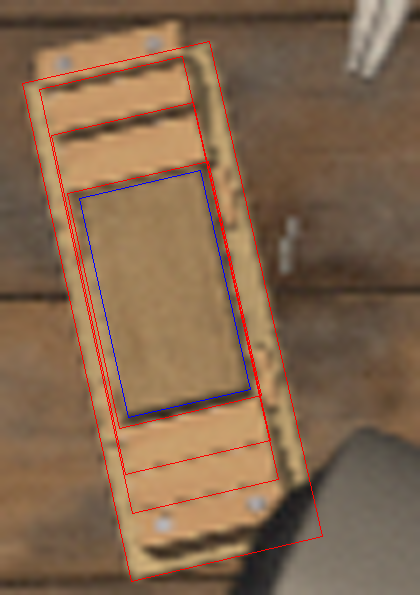

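Call:
step_arm --motion '[[[-0.03,0,0.5],0],[[-0.03,0,0.9],0],[[-0.03,0,1.2],0],[[-0.03,0,1.4],0],[[-0.03,0,1.56],0],[[-0.03,0,1.56],0],[[-0.03,0,1.56],0]]'

```text
time: 10.65
tool_pos: [0.575, -0.178, 0.0241]
tool_rot: [-3.142, 0.001, 2.901]
contact_force: [0.4, -0.1, 0.6]
opening: 0.092
grip_force: 0.0
```

The projected step outlines and the block outline (blue, centre (165,295)) coincide with the picture, so the block is centred within about 1 mm. Now grasping the board.

Call:
step_arm --motion '[[[0,0,0],0],[[0,0,0],0],[[0,0,0],0],[[0,0,0],0],[[0,0,0],0],[[0,0,0],0],[[0,0,0],0],[[0,0,0],0]]' --hand 255

```text
time: 11.65
tool_pos: [0.5746, -0.1778, 0.0235]
tool_rot: [3.142, 0.0, 2.901]
contact_force: [-0.7, -0.5, 0.3]
opening: 0.0453
grip_force: 25.0
```

```bash
python3 g.py .5741 -.1769 .18 166.2 .5557 .1837 .18 11.9 .5557 .1837 .14 11.9
```

```text
t 11.65 pos [ 0.575 -0.178  0.024] yaw 166.20440451643663 F [-0.663 -0.55   0.314] open 0.04526640224661875
[  0.574  -0.177   0.18  166.2  ] -> [ 0.012  0.013 -2.608] spin 0.0
[ 0.556  0.184  0.18  11.9  ] -> [ 1.742  5.776 -2.608] spin -0.448
[ 0.556  0.184  0.14  11.9  ] -> [ 1.742  5.776 -1.942] spin -0.448
```

Call:
step_arm --motion '[[[0,0,-0.3],0],[[0,0,-0.8],0],[[0,0.1,-1.4],0],[[0.15,0.6,-2.0],-0.04],[[0.45,1.4,-2.4],-0.1],[[0.7,2.2,-2.6],-0.17],[[0.95,3.0,-2.6],-0.24],[[1.2,3.8,-2.6],-0.31],[[1.4,4.5,-2.6],-0.38],[[1.6,5.2,-2.6],-0.42]]'

```text
time: 12.9
tool_pos: [0.5556, 0.1497, 0.181]
tool_rot: [3.142, 0.002, -2.96]
contact_force: [-0.0, 0.7, -0.9]
opening: 0.0446
grip_force: 25.0
```

```bash
python3 g.py .5557 .1837 .17 11.9 .5557 .1837 .1 11.9
```

```text
t 12.9 pos [0.556 0.15  0.181] yaw -169.62238217102015 F [-0.017  0.677 -0.887] open 0.04459650086099794
[ 0.556  0.184  0.17  11.9  ] -> [-0.104  0.557  0.183] spin -0.027
[ 0.556  0.184  0.1   11.9  ] -> [-0.104  0.557  1.349] spin -0.027
```

Call:
step_arm --motion '[[[-0.05,0.2,0.1],-0.01],[[-0.1,0.45,0.4],-0.027],[[-0.1,0.56,0.8],-0.027],[[-0.1,0.56,1.2],-0.027],[[-0.1,0.56,1.35],-0.027],[[-0.1,0.56,1.35],-0.027],[[-0.1,0.56,1.35],-0.027]]'

```text
time: 13.78
tool_pos: [0.5563, 0.182, 0.0993]
tool_rot: [3.142, 0.001, -2.936]
contact_force: [0.6, -0.3, -0.7]
opening: 0.0448
grip_force: 25.0
```

```bash
python3 g.py .5557 .1837 .0735 11.9
python3 - <<'E'
from h import *
c=cam("side")
u0,v0,k=220,140,6
im=cv2.resize(c["pixels"][v0:240,u0:353,::-1],None,fx=k,fy=k,interpolation=cv2.INTER_CUBIC)
p=robot.observe();yw=p["tool_rot"][2]+np.pi/2;p=p["tool_pos"]
def dr(P,col=(0,0,255)):
    q=((proj(c,P)-[u0,v0]+.5)*k-.5).round().astype(int); cv2.polylines(im,[q],True,col,1)
for z in (0,.02):dr(box(p[0],p[1],yw,.045,.16,p[2]-.0235+z))
C=(.5557,.1837,-1.3627)
dr(box(*C,.07,.208,.081),(255,0,0));dr(box(*C,.07,.168,.069),(255,0,0));
cv2.imwrite("pics/s3.png",im)
E
```

```text
t 13.775 pos [0.556 0.182 0.099] yaw -168.21524569010066 F [ 0.551 -0.282 -0.721] open 0.04475604721469213
[ 0.556  0.184  0.073 11.9  ] -> [0.004 0.03  0.43 ] spin -0.002
```

View pics/s3.png

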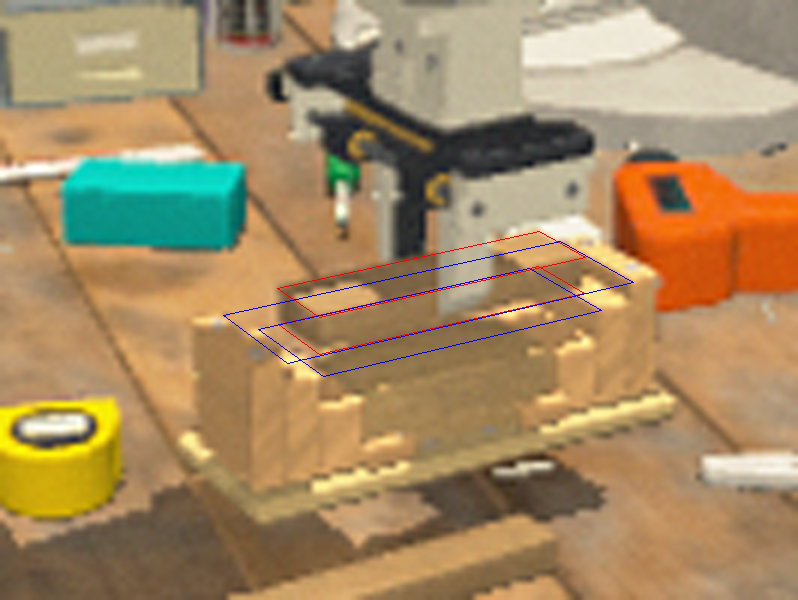

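The held board (crop 280–585, 235–355) matches the red prediction and sits inside the lower-step opening (blue). Lowering it.

Call:
step_arm --motion '[[[0,0.03,0.1],0],[[0,0.03,0.2],0],[[0,0.03,0.28],0],[[0,0.03,0.34],0],[[0,0.03,0.39],0],[[0,0.03,0.43],0],[[0,0.03,0.43],0],[[0,0.03,0.43],0]]'

```text
time: 14.82
tool_pos: [0.5553, 0.184, 0.0734]
tool_rot: [3.142, 0.0, -2.935]
contact_force: [-2.7, -0.7, 4.6]
opening: 0.0443
grip_force: 25.0
```

```bash
python3 g.py .5557 .1837 .0735 11.9
```

```text
t 14.825 pos [0.555 0.184 0.073] yaw -168.18239705579606 F [-2.699 -0.656  4.604] open 0.04434718189189178
[ 0.556  0.184  0.073 11.9  ] -> [-0.005 -0.006 -0.001] spin -0.001
```

Call:
step_arm --motion '[[[0,0,0],0],[[0,0,0],0],[[0,0,0],0],[[0,0,0],0],[[0,0,-0.3],0],[[0,0,-0.8],0],[[0,0,-1.4],0],[[0,0,-1.7],0],[[0,0,-1.7],0],[[0,0,-1.7],0]]' --hand 0

```text
time: 16.08
tool_pos: [0.5548, 0.1839, 0.1737]
tool_rot: [3.141, -0.002, -2.935]
contact_force: [0.3, 0.4, -0.0]
opening: 0.0916
grip_force: 0.0
```

```bash
python3 g.py .4656 .0138 .12 12.7
```

```text
t 16.075 pos [0.555 0.184 0.174] yaw -168.18746970255904 F [ 0.297  0.364 -0.03 ] open 0.09163070321229955
[ 0.466  0.014  0.12  12.7  ] -> [ 2.035 -2.47   0.895] spin -0.015
```

Call:
step_arm --motion '[[[0.3,-0.4,0],0],[[0.7,-0.9,0],0],[[1.1,-1.4,0],-0.01],[[1.5,-1.9,0.2],-0.015],[[1.85,-2.3,0.5],-0.015],[[2.03,-2.47,0.9],-0.015],[[2.03,-2.47,0.9],-0.015],[[2.03,-2.47,0.9],-0.015],[[2.03,-2.47,0.9],-0.015]]'

```text
time: 17.2
tool_pos: [0.4673, 0.0145, 0.1213]
tool_rot: [-3.141, 0.001, -2.919]
contact_force: [-0.5, -0.8, -0.5]
opening: 0.0916
grip_force: 0.0
```

```bash
python3 g.py .4656 .0138 .0225 12.7
```

```text
t 17.2 pos [0.467 0.015 0.121] yaw -167.27147645234842 F [-0.475 -0.829 -0.46 ] open 0.09163919817271445
[ 0.466  0.014  0.022 12.7  ] -> [ 0.03  -0.006  1.647] spin 0.0
```

Call:
step_arm --motion '[[[0.02,0,0.5],0],[[0.02,0,0.9],0],[[0.02,0,1.2],0],[[0.02,0,1.45],0],[[0.02,0,1.64],0],[[0.02,0,1.64],0],[[0.02,0,1.64],0]]'

```text
time: 18.08
tool_pos: [0.4657, 0.0138, 0.0228]
tool_rot: [-3.141, 0.001, -2.92]
contact_force: [-0.1, 0.4, 1.1]
opening: 0.0917
grip_force: 0.0
```

Call:
step_arm --motion '[[[0,0,0],0],[[0,0,0],0],[[0,0,0],0],[[0,0,0],0],[[0,0,0],0],[[0,0,0],0],[[0,0,0],0],[[0,0,0],0]]' --hand 255

```text
time: 19.08
tool_pos: [0.4653, 0.0137, 0.0223]
tool_rot: [3.142, 0.0, -2.92]
contact_force: [0.1, 0.3, -0.2]
opening: 0.0297
grip_force: 25.0
```

```bash
python3 g.py .4656 .0138 .18 12.7 .5557 .1837 .18 11.9
```

```text
t 19.075 pos [0.465 0.014 0.022] yaw -167.32697431383295 F [ 0.069  0.318 -0.151] open 0.029650903438696283
[ 0.466  0.014  0.18  12.7  ] -> [-0.006  0.    -2.628] spin -0.0
[ 0.556  0.184  0.18  11.9  ] -> [-2.092  2.433 -2.628] spin 0.013
```

Call:
step_arm --motion '[[[0,0,-0.3],0],[[0,0,-0.8],0],[[0,0,-1.4],0],[[-0.1,0.1,-2.0],0],[[-0.4,0.5,-2.5],0.01],[[-0.8,0.95,-2.63],0.013],[[-1.2,1.4,-2.63],0.013],[[-1.6,1.85,-2.63],0.013],[[-1.9,2.2,-2.63],0.013],[[-2.09,2.43,-2.63],0.013]]'

```text
time: 20.32
tool_pos: [0.5558, 0.1847, 0.1797]
tool_rot: [3.141, -0.0, -2.932]
contact_force: [0.1, -1.0, -0.4]
opening: 0.03
grip_force: 25.0
```

Call:
step_arm --motion '[[[0,0,0],0],[[0,0,0.2],0],[[0,0,0.5],0],[[0,0,0.8],0],[[0,0,0.95],0],[[0,0,0.95],0],[[0,0,0.95],0]]'

```text
time: 21.2
tool_pos: [0.556, 0.1834, 0.1237]
tool_rot: [3.142, 0.001, -2.934]
contact_force: [0.1, 0.1, -0.4]
opening: 0.0297
grip_force: 25.0
```

```bash
python3 g.py .5557 .1837 .0925 11.9
python3 - <<'E'
from h import *
c=cam("side")
u0,v0,k=220,140,6
im=cv2.resize(c["pixels"][v0:240,u0:353,::-1],None,fx=k,fy=k,interpolation=cv2.INTER_CUBIC)
p=robot.observe();yw=p["tool_rot"][2]+np.pi/2;p=p["tool_pos"]
def dr(P,col=(0,0,255)):
    q=((proj(c,P)-[u0,v0]+.5)*k-.5).round().astype(int); cv2.polylines(im,[q],True,col,1)
for z in (0,.018):dr(box(p[0],p[1],yw,.03,.2,p[2]-.0223+z))
C=(.5557,.1837,-1.3627)
dr(box(*C,.07,.208,.081),(255,0,0))
cv2.imwrite("pics/s4.png",im)
E
```

```text
t 21.2 pos [0.556 0.183 0.124] yaw -168.0851472453766 F [ 0.1    0.085 -0.444] open 0.029695253430124274
[ 0.556  0.184  0.092 11.9  ] -> [0.003 0.007 0.521] spin 0.0
```

View pics/s4.png

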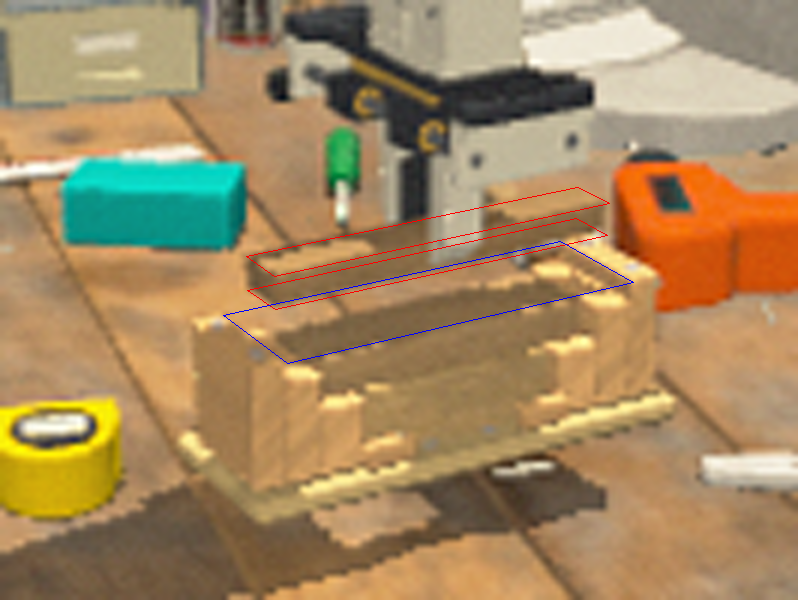

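The board lies in place (crop 280–590, 270–370), and the held strip matches its prediction at (248–608, 187–308). Lowering the strip.

Call:
step_arm --motion '[[[0,0,0.12],0],[[0,0,0.24],0],[[0,0,0.34],0],[[0,0,0.42],0],[[0,0,0.48],0],[[0,0,0.52],0],[[0,0,0.52],0],[[0,0,0.52],0]]'

```text
time: 22.25
tool_pos: [0.5557, 0.1835, 0.0923]
tool_rot: [3.142, 0.0, -2.933]
contact_force: [-1.2, 0.2, 4.2]
opening: 0.0301
grip_force: 25.0
```

```bash
python3 g.py .5557 .1837 .0925 11.9
```

```text
t 22.25 pos [0.556 0.184 0.092] yaw -168.0688978431085 F [-1.195  0.181  4.212] open 0.030149679462496866
[ 0.556  0.184  0.092 11.9  ] -> [-0.001  0.003 -0.004] spin 0.001
```

Call:
step_arm --motion '[[[0,0,0],0],[[0,0,0],0],[[0,0,0],0],[[0,0,0],0],[[0,0,-0.3],0],[[0,0,-0.8],0],[[0,0,-1.4],0],[[0,0,-1.6],0],[[0,0,-1.6],0],[[0,0,-1.6],0]]' --hand 0

```text
time: 23.5
tool_pos: [0.5549, 0.1833, 0.1864]
tool_rot: [3.141, -0.003, -2.933]
contact_force: [-0.5, 0.4, -0.7]
opening: 0.0921
grip_force: 0.0
```

```bash
python3 g.py .5119 -.3659 .18 165 .5119 -.3659 .13 165
```

```text
t 23.5 pos [0.555 0.183 0.186] yaw -168.072233684439 F [-0.502  0.413 -0.68 ] open 0.09208306906957382
[  0.512  -0.366   0.18  165.   ] -> [ 2.593 -8.808  0.106] spin 0.47
[  0.512  -0.366   0.13  165.   ] -> [ 2.593 -8.808  0.94 ] spin 0.47
```

Call:
step_arm --motion '[[[0.2,-0.6,0],0.03],[[0.4,-1.4,0],0.07],[[0.65,-2.3,0],0.12],[[0.9,-3.2,0],0.17],[[1.2,-4.1,0],0.22],[[1.45,-5.0,0],0.27],[[1.7,-5.9,0],0.32],[[2.0,-6.8,0],0.37],[[2.25,-7.6,0.1],0.42],[[2.5,-8.4,0.1],0.47]]'

```text
time: 24.75
tool_pos: [0.512, -0.3418, 0.1797]
tool_rot: [3.14, -0.003, 2.878]
contact_force: [0.5, 0.6, -0.4]
opening: 0.0919
grip_force: 0.0
```

Call:
step_arm --motion '[[[0,0,0],0],[[0,0,0],0]]'

```text
time: 25.0
tool_pos: [0.5125, -0.3399, 0.1805]
tool_rot: [3.14, -0.002, 2.88]
contact_force: [-0.8, 0.1, -0.0]
opening: 0.0917
grip_force: 0.0
```

```bash
python3 g.py .5119 -.3659 .12 165 .5119 -.3659 .029 165
```

```text
t 25.0 pos [ 0.513 -0.34   0.18 ] yaw 164.99021038046305 F [-0.844  0.114 -0.025] open 0.09170396920363212
[  0.512  -0.366   0.12  165.   ] -> [-0.102 -0.421  1.008] spin -0.0
[  0.512  -0.366   0.029 165.   ] -> [-0.102 -0.421  2.525] spin -0.0
```

Call:
step_arm --motion '[[[-0.06,-0.25,0.2],0],[[-0.1,-0.42,0.6],0],[[-0.1,-0.42,1.1],0],[[-0.1,-0.42,1.6],0],[[-0.1,-0.42,2.0],0],[[-0.1,-0.42,2.3],0],[[-0.1,-0.42,2.5],0],[[-0.1,-0.42,2.5],0],[[-0.1,-0.42,2.5],0]]'

```text
time: 26.12
tool_pos: [0.5128, -0.3669, 0.0327]
tool_rot: [-3.141, 0.001, 2.88]
contact_force: [-0.8, -0.5, 0.1]
opening: 0.0919
grip_force: 0.0
```

Call:
step_arm --motion '[[[0,0,0],0],[[0,0,0],0],[[0,0,0],0],[[0,0,0],0],[[0,0,0],0],[[0,0,0],0],[[0,0,0],0],[[0,0,0],0],[[0,0,0],0]]' --hand 255 --squeeze 35

```text
time: 27.25
tool_pos: [0.5123, -0.3666, 0.0319]
tool_rot: [-3.142, 0.0, 2.88]
contact_force: [-0.3, -0.5, 0.2]
opening: 0.0218
grip_force: 35.0
```

```bash
python3 g.py .5119 -.3659 .2 165 .5557 .1837 .2 11.9
```

```text
t 27.25 pos [ 0.512 -0.367  0.032] yaw 165.00019062168076 F [-0.294 -0.468  0.223] open 0.021816683373096057
[  0.512  -0.366   0.2   165.   ] -> [ 0.01   0.01  -2.802] spin 0.0
[ 0.556  0.184  0.2   11.9  ] -> [ 1.675  9.047 -2.802] spin -0.469
```

Call:
step_arm --motion '[[[0,0,-0.3],0],[[0,0,-0.8],0],[[0,0,-1.4],0],[[0.05,0.3,-2.0],0],[[0.15,0.9,-2.5],-0.03],[[0.3,1.6,-2.8],-0.07],[[0.45,2.4,-2.8],-0.12],[[0.6,3.2,-2.8],-0.17],[[0.75,4.0,-2.8],-0.22],[[0.85,4.6,-2.8],-0.26]]'

```text
time: 28.5
tool_pos: [0.5343, -0.0846, 0.2012]
tool_rot: [3.141, 0.001, -3.141]
contact_force: [0.4, 0.8, -1.7]
opening: 0.0216
grip_force: 35.0
```

Call:
step_arm --motion '[[[0,0,0],0],[[0,0,0],0]]'

```text
time: 28.75
tool_pos: [0.5345, -0.087, 0.2006]
tool_rot: [-3.141, 0.001, 3.14]
contact_force: [-0.0, 0.9, -1.5]
opening: 0.022
grip_force: 35.0
```

```bash
python3 g.py .5557 .1837 .2 11.9
```

```text
t 28.75 pos [ 0.535 -0.087  0.201] yaw 179.9030437584419 F [-0.036  0.904 -1.458] open 0.021985287316247146
[ 0.556  0.184  0.2   11.9  ] -> [-0.345  4.513  0.011] spin -0.209
```

Call:
step_arm --motion '[[[-0.04,0.4,0],-0.02],[[-0.1,1.1,0],-0.05],[[-0.15,1.8,0],-0.09],[[-0.2,2.5,0],-0.12],[[-0.25,3.2,0],-0.15],[[-0.3,3.8,0],-0.18],[[-0.33,4.3,0],-0.2],[[-0.345,4.51,0],-0.209],[[-0.345,4.51,0],-0.209],[[-0.345,4.51,0],-0.209]]'

```text
time: 30.0
tool_pos: [0.5558, 0.1824, 0.1999]
tool_rot: [-3.141, -0.0, -2.936]
contact_force: [0.4, -0.1, -2.1]
opening: 0.0223
grip_force: 35.0
```

Call:
step_arm --motion '[[[0,0,0.2],0],[[0,0,0.5],0],[[0,0,0.8],0],[[0,0,1.0],0],[[0,0,1.0],0],[[0,0,1.0],0]]'

```text
time: 30.75
tool_pos: [0.5561, 0.1838, 0.1404]
tool_rot: [3.142, 0.001, -2.935]
contact_force: [-0.3, 0.0, -1.1]
opening: 0.0215
grip_force: 35.0
```

```bash
python3 g.py .5557 .1836 .12 11.9
python3 - <<'E'
from h import *
c=cam("side")
u0,v0,k=220,130,6
im=cv2.resize(c["pixels"][v0:230,u0:353,::-1],None,fx=k,fy=k,interpolation=cv2.INTER_CUBIC)
p=robot.observe();yw=p["tool_rot"][2]+np.pi/2;p=p["tool_pos"]
def dr(P,col=(0,0,255)):
    q=((proj(c,P)-[u0,v0]+.5)*k-.5).round().astype(int); cv2.polylines(im,[q],True,col,1)
for z in (0,.048):dr(box(p[0],p[1],yw,.022,.232,p[2]-.032+z))
dr(box(.5557,.1837,-1.3627,.03,.2,.088),(255,0,0))
cv2.imwrite("pics/s5.png",im)
E
```

```text
t 30.75 pos [0.556 0.184 0.14 ] yaw -168.13802696634374 F [-0.258  0.034 -1.085] open 0.021529869075684032
[ 0.556  0.184  0.12  11.9  ] -> [ 0.007 -0.001  0.341] spin -0.001
```

View pics/s5.png

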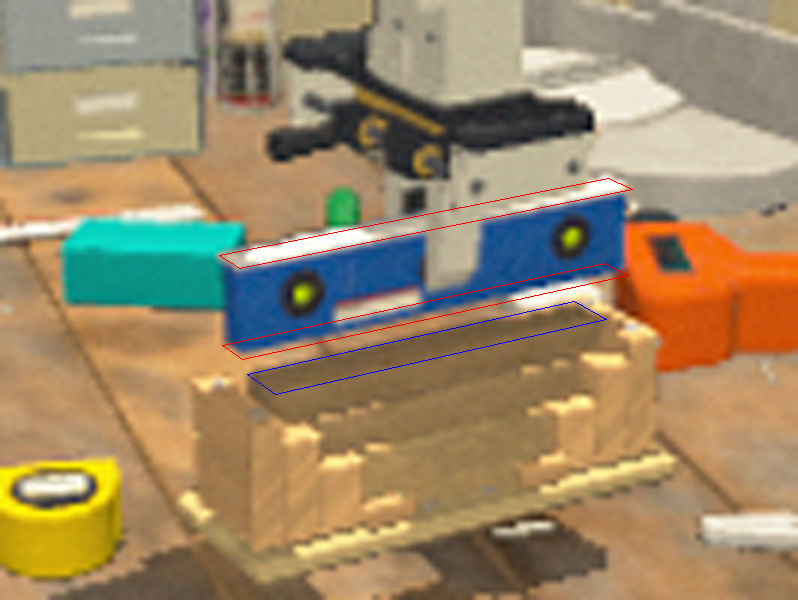

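The strip (crop 250–605, 302–393) matches the blue prediction, and the level is held upright right above it. Lowering gently.

Call:
step_arm --motion '[[[0,0,0.1],0],[[0,0,0.18],0],[[0,0,0.24],0],[[0,0,0.28],0],[[0,0,0.31],0],[[0,0,0.33],0],[[0,0,0.34],0],[[0,0,0.34],0],[[0,0,0.34],0]]'

```text
time: 31.92
tool_pos: [0.5557, 0.1838, 0.1198]
tool_rot: [3.142, 0.0, -2.934]
contact_force: [-1.2, 0.2, 1.4]
opening: 0.0217
grip_force: 35.0
```

Call:
step_arm --motion '[[[0,0,0],0],[[0,0,0],0],[[0,0,0],0]]' --squeeze 4

```text
time: 32.3
tool_pos: [0.5557, 0.1838, 0.1198]
tool_rot: [3.142, 0.0, -2.934]
contact_force: [-2.1, -0.6, 3.7]
opening: 0.0218
grip_force: 4.0
```

Call:
step_arm --motion '[[[0,0,0],0],[[0,0,0],0],[[0,0,0],0],[[0,0,0],0],[[0,0,-0.2],0],[[0,0,-0.6],0],[[0,0,-1.1],0],[[0,0,-1.6],0],[[0,0,-1.9],0],[[0,0,-1.9],0]]' --hand 0

```text
time: 33.55
tool_pos: [0.5564, 0.184, 0.2358]
tool_rot: [3.142, 0.004, -2.934]
contact_force: [1.4, -0.9, 0.9]
opening: 0.0916
grip_force: 0.0
```

Call:
step_arm --motion '[[[0,-0.4,0],0],[[0,-1,0],0],[[0,-1.6,0],0],[[0,-2.3,0],0],[[0,-3.0,0],0],[[0,-3.6,0],0],[[0,-4,0],0],[[0,-4,0],0],[[0,-4,0],0]]'

```text
time: 34.67
tool_pos: [0.6048, -0.0501, 0.2332]
tool_rot: [3.141, -0.001, -2.934]
contact_force: [-0.3, -0.0, 0.1]
opening: 0.0917
grip_force: 0.0
```

Run:
```python
from h import *
a=[]
for n,(u0,v0,u1,v1) in {"side":(220,140,353,240),"top":(213,140,346,240)}.items():
    c=cam(n); im=cv2.resize(c["pixels"][v0:v1,u0:u1,::-1],None,fx=4.5,fy=4.5,interpolation=cv2.INTER_CUBIC)
    C=(.5557,.1837,-1.3627)
    for P in (box(*C,.022,.232,.136),):
        q=((proj(c,P)-[u0,v0]+.5)*4.5-.5).round().astype(int); cv2.polylines(im,[q],True,(0,0,255),1)
    a.append(im[:,:398*1] if n=="top" else im)
a[0]=a[0][:, :400]
cv2.imwrite("pics/f.png",np.hstack(a)[:, :800])
```

```text
(no output)
```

View pics/f.png

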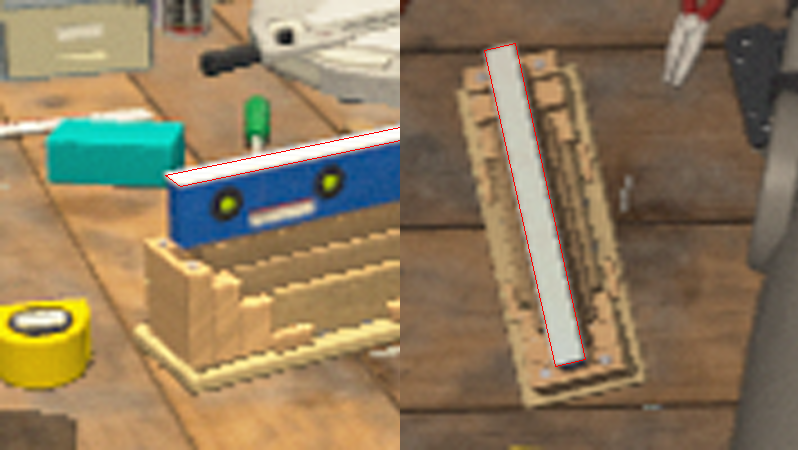

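The level stands upright along the middle of the stack, and its top face matches the prediction in both views. The gripper is clear.

```bash
python3 -c "
from cell import robot
print(robot.hand_in())"
```

```text
the job is handed in; nothing more can be done
None
```

The three offcuts are stacked in the cradle in order with the spirit level standing upright on the strip; the gripper was clear, the tape measure and roll were not approached, and I handed the job in at about 35 s (the verdict was not reported).

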